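# Key the gear model's hand wheel onto its drive pin

## Task

The hand wheel of the gear model is riding up on the steel drive pin instead of being keyed onto it. Gently push the wheel's handle round with a fingertip until the notch in the wheel's rim is over the pin, then press the wheel down until it is fully seated on the gear, and let go. Do not grip the handle or lift the wheel, and leave the other things on the tray where they are.

Things in the scene. Friction and masses are not known exactly. Their poses are not given: they have to be found in the camera images.
- gear_model: White plastic gear model lying flat on the tray, fixed. Origin on the hand wheel's axis, on the tray; z up; its y axis points to the pinion. Base plate 170 (x) x 235 (y) x 10 mm high; on it a 150 mm spur gear on the wheel's axis, top face 24 mm above the tray, and a 54 mm pinion 96 mm off along y, 34 mm high.
- hub_top (a point): Centre of the hub's top on the hand wheel's vertical axis: where to press. The wheel lies over the big gear: a grey disc 128 mm across, 10 mm thick, with a round hub 40 mm across rising 8 mm above the disc. It turns and slides on a vertical shaft and cannot tilt. Seated, the disc's underside is 26 mm and this point 44 mm above the tray; riding on the pin, both are 10 mm higher.
- handle: The wheel's handle, origin at the centre of its foot on the disc's top face: an upright black knob 18 mm across, standing 40 mm high on the disc (32 mm above the hub's top), its centre line 45 mm from the wheel's axis, opposite to the notch; it spins freely on its own axis. Pushing it sideways with about 2 N turns the wheel, which stays where it is left.
- notch (a point): Mouth of the notch, in the wheel's rim at the height of the disc's underside, 64 mm from the axis. The notch is 16 mm wide, 11 mm deep radially, and goes through the disc. It is the only one.
- pin_tip (a point): Top of the steel drive pin: 12 mm across, round-nosed, standing upright on the big gear's face 64 mm from the axis, half of it visible outside the wheel's rim; its tip is 36 mm above the tray. The gear under it is stiff (0.15 N m) and, once the wheel is keyed, turns with it.
- handwheel (a joint): Angle of the hand wheel about its vertical axis in the gear model's frame (rad), growing counter-clockwise from above; it turns without end either way. At 0 the notch is over the pin if the big gear has not been turned.
- drive_gear (a joint): Angle of the big gear with the pin, same axis, sense and zero (rad); 0 at the start.
- wheel_seat (a joint): Height of the hand wheel above its seat (m): 0 fully seated, 0.010 riding on the pin. The wheel is a snug fit on the shaft: it does not sink by its own weight, and goes down under a push of about 3 to 8 N once the notch is within about 3 mm of the pin (the round nose centres it).
- canister: Bystander: grey plastic desiccant canister with a perforated lid, 73 mm across, 95 mm tall, standing beside the gear model on its -x side. Origin at the centre of its underside, z up.
- nozzle_wrench: Bystander: nozzle wrench with a blue handle, 111 mm long and 18 mm thick, lying beyond the pinion end of the gear model. Origin near its middle, on the tray; its x axis points to the steel end.
- spare_gear: Bystander: small white spare gear 50 mm across, 17 mm tall over its hub, lying at the other end of the gear model. Origin at the centre of its underside.
- screw_jar: Bystander: clear screw jar with a steel cap, 60 mm across, 70 mm tall. Origin at the centre of its underside.
- calipers: Bystander: steel calipers 210 mm long, lying flat on the left. Origin near the middle of the beam, at the tray.
- pliers: Bystander: pliers about 155 mm long, lying flat on the right. Origin at the joint, at the tray.

How it is judged (in metres and radians):
At the end, for the whole second after the job is handed in: The hand wheel is down on its seat (within 2 mm), its notch round the pin (within 4 mm, seen from above), at rest and released (value of joint wheel_seat below 0.002 m and horizontal distance between notch and pin_tip below 0.004 m and velocity of joint handwheel between -0.1 and 0.1 rad/s); the robot touches nothing.
It fails at once if the hand wheel was lifted more than 4 mm above where it rides on the pin (value of joint wheel_seat above 0.014 m).
It fails at once if the handle was gripped or shoved hard (more than 30 N on it) (contact force between handle and the fingers above 30 N).
It fails at once if another thing on the tray was moved more than 15 mm (distance of any of canister, nozzle_wrench, spare_gear, screw_jar, calipers, pliers from where it was at the start of the episode above 0.015 m).
It also fails if it takes over 51 s, if anything falls off the work surface, if the arm or the gripper's body presses on something with over 40 N, if the wrist force passes 120 N, or if a joint passes its speed limit or range.

## Robot

A 7-joint arm with a two-finger parallel gripper is mounted at the origin on the work surface. World frame = base frame: x ahead of the robot, y to its left, z up, the work surface at z = 0. Lengths are in m, angles in degrees, forces in N, time in s.
With the tool pointing down it reaches from about 0.425 to 0.875 m from the base axis. Payload 4.7 kg.
Tool frame: the origin (TCP) lies at the very end of the fingers, on their centre line; the grasp point (between the pads) lies 19 mm behind it; z points along the fingers, y is the direction in which the jaws open and shut (so a half turn about z gives the same grasp; the last joint's range is limited). The gripper opens to 87 mm and grips with 3 to 60 N. Pads are 19 mm wide; open, the fingers measure 117 mm over their backs; the gripper's body (75 mm by 190 mm) begins 51 mm behind the grasp point.
Start: joints at [66.583, 18.392, -4.016, 83.108, 1.295, 78.541, -3.26], TCP at [0.267, -0.593, 0.223] pointing down, gripper open.
Joint ranges: [-163.93, 163.93], [-17.29, 119.83], [-79.2, 71.16], [3.27, 140.29], [-89.18, 269.18], [5.43, 117.66], [-154.24, 154.24]. Speed limits (degrees/s): [147.25, 147.25, 180, 180, 180, 180, 180].

## Interface

Orientations are given as [roll, pitch, yaw] about the fixed x, y, z axes, in that order (R = Rz(yaw) Ry(pitch) Rx(roll)).
In Python, from cell import sensors, imaging, ticket gives the robot as it stands.
- The arm moves only by the tool carry_out, never from a script. Its argument "plan" is a list of rows, each an object of numbers: "fingers": the closure, from -1 (fully open) to 1 (shut); "dx", "dy", "dz": the shift along the tool's x, y, z normalised to -1 to 1, where 1 is 0.03 m; "rx", "ry", "rz": the turn, a rotation vector about the tool's x, y, z normalised to -1 to 1, where 1 is 10 degrees. A call has 1 to 12 rows; each row shifts and turns the commanded pose from where the row before left it, along the tool's axes as they then stand; what a row does not reach is not made up. A row lasts 1/8 s, in which the tool goes at most 62.5 mm and 10.7 degrees, less where a joint would pass 70% of its speed; a pose out of reach is approached as far as the arm can. A call with a number of a shift or a turn outside -1 to 1 is refused whole. A call with a gripper value outside its range is refused whole. The fingers move at their own pace and stop on an object; "force" is the grip in N (left out, the last holds). Time passes only in rows, so rows that do not move let the fingers close. It gives the time, the measured TCP pose, the force and the opening at its end, in the units of the state.
- sensors.get_obs(): the state, without advancing time (a new reading comes with each control period).
- imaging.read_camera(name): name is "scene" or "top" or "wrist"; returns a dict with "color" (480x640x3 uint8, red, green, blue), "mtx" (3x3 intrinsics, pixels), "extrinsics" (4x4, takes a point from world to camera coordinates); the wrist camera has in their place "tool_from_camera" (4x4, takes a point from camera to tool coordinates, whose origin is the TCP and whose axes are the flange's). Camera axes: x right, y down, z forward; pixel columns grow to the right and rows downward; lengths in m; the calibration is good to about 2 mm. A picture is of the moment at which its call begins: read the wrist's pose just before it. There is no depth.
- ticket.sign_off(): hands the job in, once; it reports no verdict.
The state is a dict: "time_s": time; "qpos": joint angles; "joint_velocities": joint speeds; "effort": joint torques, N m; "tool_pos": TCP position; "tool_rot": TCP orientation; "force": force on the tool from outside, world axes, zero at the start; "wrist_torque": the same for the moment, N m; "grip_width": finger opening in m.
Only numpy, scipy, OpenCV 4.12 (cv2) and the standard library are available. Lean on these libraries where they do the work, as an engineer would, in place of code of your own. Each camera call takes 0.05 s, during which the arm holds its last target.

## Working session

There is one attempt and no reset: what is moved stays moved. The work goes in short steps, Python scripts to look and compute and a tool call to move; the robot and the scene stay as the last step left them, time stands still between calls to the robot, and variables do not carry over. Pictures are saved under pics/ and viewed, and the job is handed in when it is done.

Besides the shell and the picture viewer there is one more tool, called after "Emit:" in YAML: its name, and indented under it one key for each argument. carry_out: Moves the arm, as the interface text tells. Scaled input: -1 to 1 covers 0.03 m each way for a shift and 10 degrees each way for a turn. Its arguments: {"type":"object","properties":{"plan":{"type":"array"},"force":{"type":"number"}},"required":["plan"]}

```bash
mkdir -p pics; python3 - <<'E'
from cell import sensors, imaging
import cv2, numpy as np
print(sensors.get_obs())
for n in ("scene","top"):
    d=imaging.read_camera(n); cv2.imwrite(f"pics/{n}0.png",d["color"][:,:,::-1])
    np.savez(f"{n}0.npz",**d); print(n,d["mtx"].round(1).tolist(),d["extrinsics"].round(4).tolist())
E
```

```text
{'time_s': 0.0, 'qpos': array([66.58225482, 18.4403588 , -4.01351396, 83.17675311,  1.2939526 ,
       78.54205993, -3.25926809]), 'joint_velocities': array([ 0.0363578 , -0.04982272, -0.03741461, -0.11677647,  0.05637015,
       -0.00748709,  0.06350848]), 'effort': array([ 4.92234194e-04, -4.91289997e+01, -4.03542425e-01, -3.12525916e+01,
       -6.38807681e-02,  4.39524197e-02,  1.84379073e-04]), 'tool_pos': array([ 0.2664161 , -0.59225902,  0.22143031]), 'tool_rot': array([-1.79886009e+02,  5.52637894e-03,  2.42261497e+01]), 'force': array([-0.39808503, -0.36578195, -0.33613904]), 'wrist_torque': array([ 0.01709912, -0.00762879, -0.01222823]), 'grip_width': 0.08724113899302471}
scene [[444.4, 0.0, 327.1], [0.0, 444.4, 243.2], [0.0, 0.0, 1.0]] [[-0.6533, 0.757, -0.0092, 0.3363], [0.5655, 0.4798, -0.6708, -0.2852], [-0.5034, -0.4434, -0.7416, 1.352], [0.0, 0.0, 0.0, 1.0]]
top [[505.5, 0.0, 319.6], [0.0, 505.5, 242.7], [0.0, 0.0, 1.0]] [[0.0264, -0.9991, -0.0327, 0.0192], [-0.9961, -0.0235, -0.0848, 0.5579], [0.084, 0.0349, -0.9959, 1.1218], [0.0, 0.0, 0.0, 1.0]]
```

View pics/scene0.png

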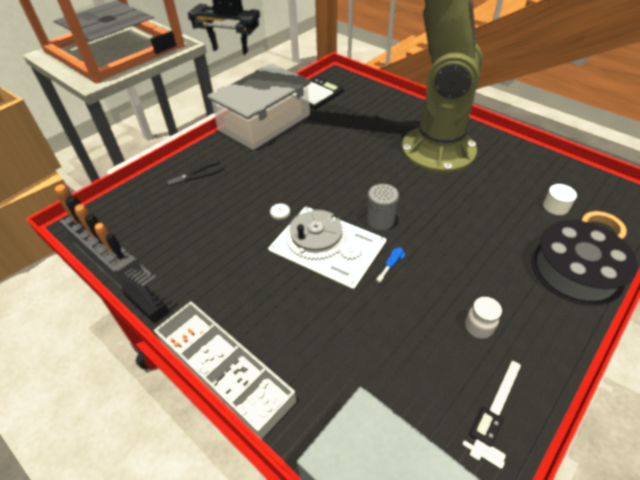

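View pics/top0.png

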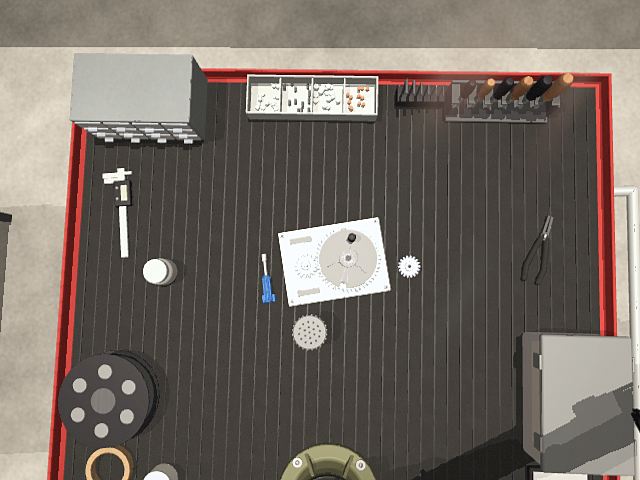

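The top view shows the gear model at about (335,260), the hub near (348,258) and the black handle near (351,238). The canister is at (310,332), the spare gear at (409,266) and the wrench at (266,280). I'll zoom in.

```bash
python3 - <<'E'
import cv2, numpy as np
d=np.load("top0.npz");c=d["color"][200:320,260:430,::-1]
cv2.imwrite("pics/topz.png",cv2.resize(c,None,fx=4.7,fy=4.7,interpolation=cv2.INTER_CUBIC))
d=np.load("scene0.npz");c=d["color"][170:300,250:410,::-1]
cv2.imwrite("pics/scenez.png",cv2.resize(c,None,fx=4.5,fy=4.5,interpolation=cv2.INTER_CUBIC))
E
```

```text
(no output)
```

View pics/topz.png

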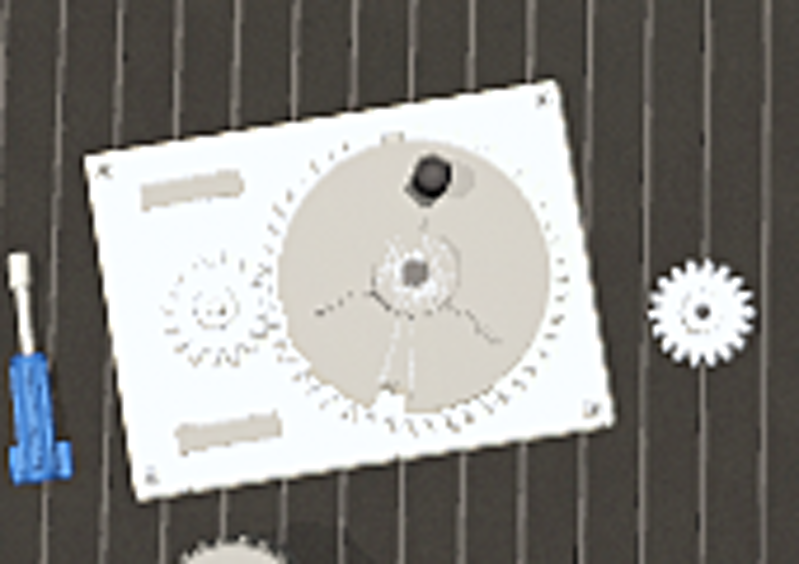

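View pics/scenez.png

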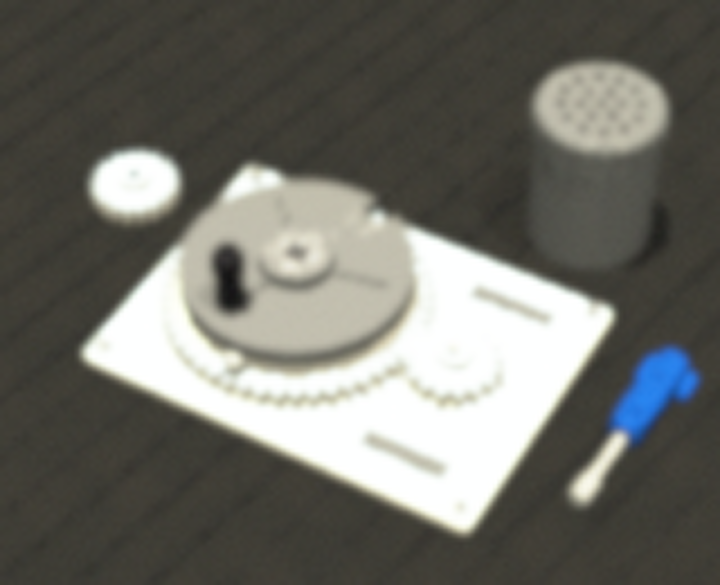

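```bash
cat > h.py <<'E'
import numpy as np, cv2
from scipy.spatial.transform import Rotation as R
def ray(px,K,E,z):
    d=np.linalg.inv(K)@np.array([px[0],px[1],1.]); Rm=E[:3,:3]; c=-Rm.T@E[:3,3]; w=Rm.T@d
    return c+w*(z-c[2])/w[2]
def E_wrist(obs,T):
    W=np.eye(4); W[:3,:3]=R.from_euler('xyz',obs['tool_rot'],degrees=True).as_matrix(); W[:3,3]=obs['tool_pos']
    return np.linalg.inv(W@T)
E
python3 - <<'E'
from h import *
d=np.load("top0.npz");K,E=d["mtx"],d["extrinsics"]
f=lambda x,y,z:ray((260+(x-2)/4.7,200+(y-2)/4.7),K,E,z)
hub=f(414,272,.054);print("hub",hub)
for n,x,y,z in [("disc c",414,275,.046),("handle top",433,176,.086),("notch",392,402,.046),("pin",392,136,.036),("pinion",213,308,.034)]:
    p=f(x,y,z);v=p-hub;print(n,p.round(4),"r",np.hypot(*v[:2]).round(4),"ang",np.degrees(np.arctan2(v[1],v[0])).round(1))
for n,p,z in [("canister",(310,332),.095),("spare",(409,266),.01),("wrench",(266,280),.01)]: print(n,ray(p,K,E,z).round(3))
s=np.load("scene0.npz");K,E=s["mtx"],s["extrinsics"]
g=lambda x,y,z:ray((250+(x-2)/4.5,170+(y-2)/4.5),K,E,z)
for n,x,y,z in [("hub",298,252,.054),("handle top",228,255,.086),("pin",233,358,.036),("notch",378,215,.046)]: print(n,g(x,y,z).round(4))
E
```

```text
hub [ 0.52378925 -0.03042326  0.054     ]
disc c [ 0.5228 -0.0306  0.046 ] r 0.001 ang -168.2
handle top [ 0.566  -0.0374  0.086 ] r 0.0428 ang -9.4
notch [ 0.463  -0.0216  0.046 ] r 0.0615 ang 171.8
pin [ 0.5896 -0.0189  0.036 ] r 0.0668 ang 9.9
pinion [0.5054 0.0645 0.034 ] r 0.0966 ang 101.0
canister [0.363 0.046 0.095]
spare [ 0.51  -0.171  0.01 ]
wrench [0.47  0.154 0.01 ]
hub [ 0.52   -0.0307  0.054 ]
handle top [ 0.5675 -0.0349  0.086 ]
pin [ 0.5864 -0.0173  0.036 ]
notch [ 0.4649 -0.0216  0.046 ]
```

```bash
python3 - <<'E'
from cell import imaging
from h import *
d=imaging.read_camera("wrist");print(d["mtx"].round(1).tolist(),d["tool_from_camera"].round(4).tolist())
# translation to (0.524,-0.03) in tool axes
y=np.radians(24.23)
w=np.array([0.524-0.2664,-0.030+0.5923]);print(w@[np.cos(y),np.sin(y)],w@[np.sin(y),-np.cos(y)])
E
```

```text
[[402.1, 0.0, 324.8], [0.0, 402.1, 247.8], [0.0, 0.0, 1.0]] [[-0.0009, -0.9676, -0.2525, 0.0687], [1.0, -0.001, 0.0002, -0.0011], [-0.0004, -0.2525, 0.9676, -0.1617], [0.0, 0.0, 0.0, 1.0]]
0.4656750560457027 -0.4070451967249235
```

Emit:
carry_out:
  plan:
    - {"dx":0.5,"dy":-0.44,"fingers":1}
    - {"dx":0.97,"dy":-0.85,"fingers":1}
    - {"dx":0.97,"dy":-0.85,"fingers":1}
    - {"dx":0.97,"dy":-0.85,"fingers":1}
    - {"dx":0.97,"dy":-0.85,"fingers":1}
    - {"dx":0.97,"dy":-0.85,"fingers":1}
    - {"dx":0.97,"dy":-0.85,"fingers":1}
    - {"dx":0.97,"dy":-0.85,"fingers":1}
    - {"dx":0.97,"dy":-0.85,"fingers":1}
    - {"dx":0.97,"dy":-0.85,"fingers":1}
    - {"dx":0.97,"dy":-0.85,"fingers":1}
    - {"dx":0.97,"dy":-0.85,"fingers":1}
  force: 10

```text
validation failed for argument at $.pl...
```

Emit:
carry_out:
  plan:
    - {"dx":0.5,"dy":-0.44,"dz":0,"rx":0,"ry":0,"rz":0,"fingers":1}
  force: 10

```text
time_s: 0.28
tool_pos: [0.2737, -0.5748, 0.2218]
tool_rot: [-179.9, 0.0, 24.1]
force: [-0.0, 0.1, -0.0]
grip_width: 0.0823
```

Emit:
carry_out:
  plan:
    - {"dx":0.97,"dy":-0.85,"dz":0,"rx":0,"ry":0,"rz":0,"fingers":1}
    - {"dx":0.97,"dy":-0.85,"dz":0,"rx":0,"ry":0,"rz":0,"fingers":1}
    - {"dx":0.97,"dy":-0.85,"dz":0,"rx":0,"ry":0,"rz":0,"fingers":1}
    - {"dx":0.97,"dy":-0.85,"dz":0,"rx":0,"ry":0,"rz":0,"fingers":1}
    - {"dx":0.97,"dy":-0.85,"dz":0,"rx":0,"ry":0,"rz":0,"fingers":1}
    - {"dx":0.97,"dy":-0.85,"dz":0,"rx":0,"ry":0,"rz":0,"fingers":1}
    - {"dx":0.97,"dy":-0.85,"dz":0,"rx":0,"ry":0,"rz":0,"fingers":1}
    - {"dx":0.97,"dy":-0.85,"dz":0,"rx":0,"ry":0,"rz":0,"fingers":1}
    - {"dx":0.97,"dy":-0.85,"dz":0,"rx":0,"ry":0,"rz":0,"fingers":1}
    - {"dx":0.97,"dy":-0.85,"dz":0,"rx":0,"ry":0,"rz":0,"fingers":1}
    - {"dx":0.97,"dy":-0.85,"dz":0,"rx":0,"ry":0,"rz":0,"fingers":1}
    - {"dx":0.97,"dy":-0.85,"dz":0,"rx":0,"ry":0,"rz":0,"fingers":1}

```text
time_s: 1.78
tool_pos: [0.4677, -0.1496, 0.2225]
tool_rot: [180.0, 0.0, 24.3]
force: [-0.1, -0.0, -0.5]
grip_width: 0.0003
```

Emit:
carry_out:
  plan:
    - {"dx":0.97,"dy":-0.85,"dz":0,"rx":0,"ry":0,"rz":0,"fingers":1}
    - {"dx":0.97,"dy":-0.85,"dz":0,"rx":0,"ry":0,"rz":0,"fingers":1}
    - {"dx":0.97,"dy":-0.85,"dz":0,"rx":0,"ry":0,"rz":0,"fingers":1}
    - {"dx":0.5,"dy":-0.44,"dz":0,"rx":0,"ry":0,"rz":0,"fingers":1}
    - {"dx":0,"dy":0,"dz":0,"rx":0,"ry":0,"rz":-1,"fingers":1}
    - {"dx":0,"dy":0,"dz":0,"rx":0,"ry":0,"rz":-1,"fingers":1}
    - {"dx":0,"dy":0,"dz":0,"rx":0,"ry":0,"rz":-1,"fingers":1}
    - {"dx":0,"dy":0,"dz":0,"rx":0,"ry":0,"rz":-1,"fingers":1}
    - {"dx":0,"dy":0,"dz":0,"rx":0,"ry":0,"rz":-1,"fingers":1}
    - {"dx":0,"dy":0,"dz":0,"rx":0,"ry":0,"rz":-1,"fingers":1}
    - {"dx":0,"dy":0,"dz":0,"rx":0,"ry":0,"rz":-1,"fingers":1}

```text
time_s: 3.15
tool_pos: [0.5234, -0.0271, 0.2224]
tool_rot: [-180.0, 0.0, 94.6]
force: [-0.3, -0.4, -0.2]
grip_width: 0.0006
```

```bash
cat > snap.py <<'E'
import sys
from cell import sensors, imaging
from h import *
n=sys.argv[1]
o=sensors.get_obs(); d=imaging.read_camera("wrist"); E=E_wrist(o,d["tool_from_camera"])
np.savez(n+".npz",color=d["color"],mtx=d["mtx"],extrinsics=E)
cv2.imwrite(f"pics/{n}.png",d["color"][:,:,::-1])
print(o["time_s"],o["tool_pos"].round(4),o["tool_rot"].round(2),"q",o["qpos"].round(1),"F",o["force"].round(2),o["grip_width"])
E
python3 snap.py w1
```

```text
3.15 [ 0.5234 -0.0271  0.2224] [-1.7997e+02  3.0000e-02  9.4630e+01] q [ 35.4   5.2 -37.2  99.8   3.3  76.1   2.1] F [-0.3  -0.38 -0.2 ] 0.0006132690576030424
```

View pics/w1.png

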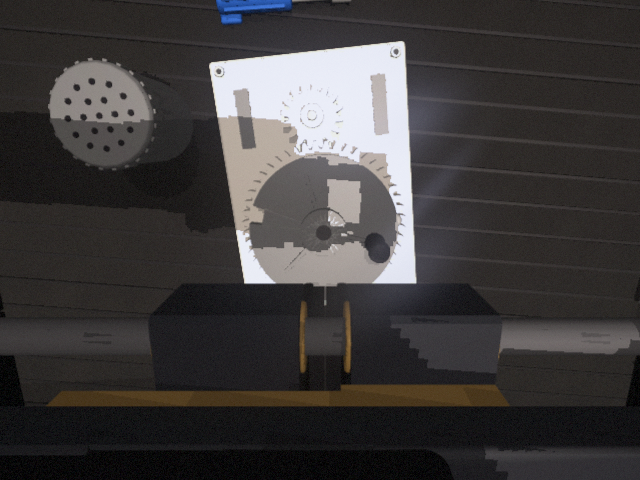

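```bash
python3 - <<'E'
from h import *
d=np.load("w1.npz");c=d["color"][130:290,225:425,::-1]
c=cv2.convertScaleAbs(c,alpha=0.9)
cv2.imwrite("pics/w1z.png",cv2.resize(c,None,fx=4,fy=3.7,interpolation=cv2.INTER_CUBIC))
E
```

```text
(no output)
```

View pics/w1z.png

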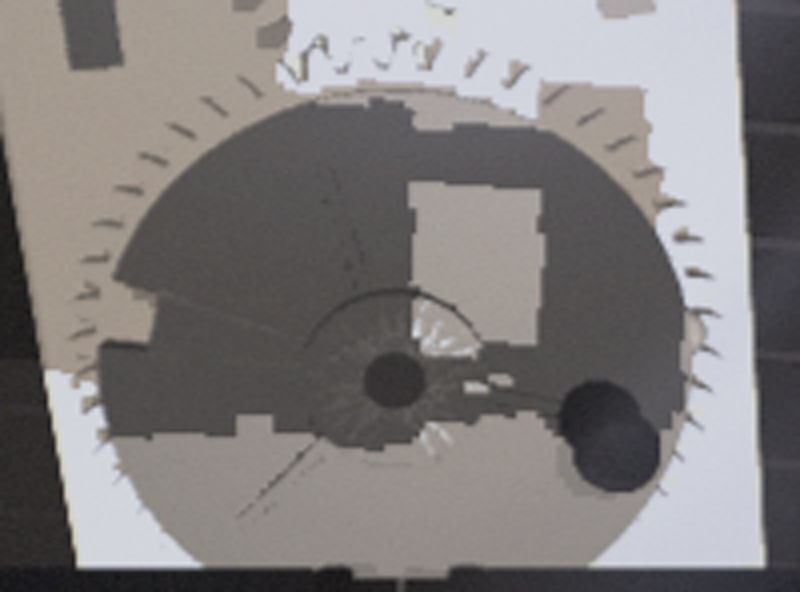

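```bash
python3 - <<'E'
from h import *
d=np.load("w1.npz");K,E=d["mtx"],d["extrinsics"]
f=lambda x,y,z:ray((225+x/4-.4,130+y/3.7-.4),K,E,z)
hub=f(394,380,.054);print("hub",hub.round(4))
for n,x,y,z in [("handle top",618,450,.086),("handle foot",598,417,.046),("notch c1",115,278,.046),("notch c2",100,342,.046),("pin mid",693,330,.034)]:
    p=f(x,y,z);v=p-hub;print(n,p.round(4),"r",np.hypot(*v[:2]).round(4),"ang",np.degrees(np.arctan2(v[1],v[0])).round(1))
E
```

```text
hub [ 0.5218 -0.0304  0.054 ]
handle top [ 0.5654 -0.0347  0.086 ] r 0.0438 ang -5.6
handle foot [ 0.5666 -0.0375  0.046 ] r 0.0454 ang -9.0
notch c1 [ 0.4612 -0.0131  0.046 ] r 0.063 ang 164.1
notch c2 [ 0.4586 -0.0282  0.046 ] r 0.0633 ang 178.0
pin mid [ 0.5869 -0.0174  0.034 ] r 0.0664 ang 11.3
```

Emit:
carry_out:
  plan:
    - {"dx":0,"dy":0,"dz":0,"rx":0,"ry":0,"rz":-0.98,"fingers":1}
    - {"dx":0,"dy":0,"dz":0,"rx":0,"ry":0,"rz":-0.98,"fingers":1}
    - {"dx":0,"dy":0,"dz":0,"rx":0,"ry":0,"rz":-0.98,"fingers":1}
    - {"dx":0,"dy":0,"dz":0,"rx":0,"ry":0,"rz":-0.98,"fingers":1}
    - {"dx":0,"dy":0,"dz":0,"rx":0,"ry":0,"rz":-0.98,"fingers":1}
    - {"dx":0,"dy":0,"dz":0,"rx":0,"ry":0,"rz":-0.98,"fingers":1}
    - {"dx":0,"dy":0,"dz":0,"rx":0,"ry":0,"rz":-0.98,"fingers":1}
    - {"dx":0,"dy":0,"dz":0,"rx":0,"ry":0,"rz":-0.98,"fingers":1}
    - {"dx":0,"dy":0,"dz":0,"rx":0,"ry":0,"rz":-1.0,"fingers":1}
    - {"dx":-0.73,"dy":0.35,"dz":0.6,"rx":0,"ry":0,"rz":0,"fingers":1}
    - {"dx":-0.73,"dy":0.35,"dz":0.7,"rx":0,"ry":0,"rz":0,"fingers":1}
    - {"dx":0,"dy":0,"dz":0.7,"rx":0,"ry":0,"rz":0,"fingers":1}

```text
time_s: 4.7
tool_pos: [0.5675, -0.0029, 0.1619]
tool_rot: [179.9, 0.0, -177.4]
force: [-0.8, -0.1, -0.6]
grip_width: 0.0005
```

Emit:
carry_out:
  plan:
    - {"dx":0,"dy":0,"dz":0,"rx":0,"ry":0,"rz":0,"fingers":1}

```text
time_s: 4.82
tool_pos: [0.5653, -0.0045, 0.1608]
tool_rot: [180.0, -0.2, -177.4]
force: [0.1, -0.7, -0.3]
grip_width: 0.0003
```

```bash
python3 snap.py w2
```

```text
4.825 [ 0.5653 -0.0045  0.1608] [ 179.98   -0.23 -177.4 ] q [ 34.9  14.9 -42.8  98.7  10.6  70.8  82.2] F [ 0.14 -0.73 -0.26] 0.0003406671291471952
```

View pics/w2.png

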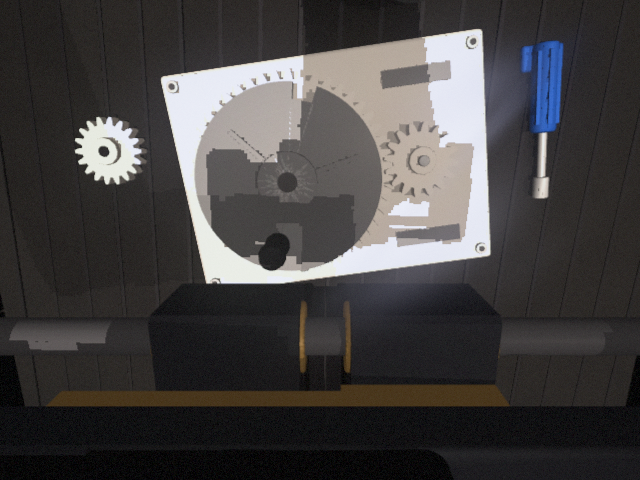

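```bash
python3 - <<'E'
from cell import imaging
from h import *
d=imaging.read_camera("scene");c=d["color"][60:300,210:430,::-1]
cv2.imwrite("pics/s2.png",cv2.resize(c,None,fx=2.5,fy=2.5,interpolation=cv2.INTER_CUBIC))
E
```

```text
(no output)
```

View pics/s2.png

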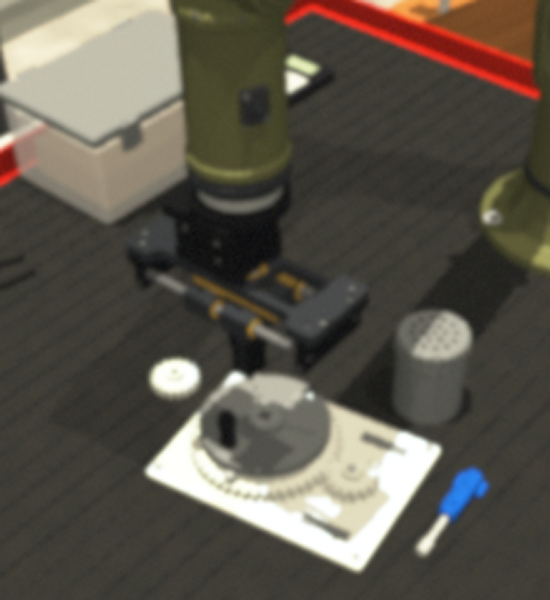

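Emit:
carry_out:
  plan:
    - {"dx":0,"dy":0,"dz":0.9,"rx":0,"ry":0,"rz":0,"fingers":1}
    - {"dx":0,"dy":0,"dz":0.9,"rx":0,"ry":0,"rz":0,"fingers":1}
    - {"dx":0,"dy":0,"dz":0.8,"rx":0,"ry":0,"rz":0,"fingers":1}
    - {"dx":0,"dy":0,"dz":0.6,"rx":0,"ry":0,"rz":0,"fingers":1}
    - {"dx":0,"dy":0,"dz":0,"rx":0,"ry":0,"rz":0,"fingers":1}

```text
time_s: 5.55
tool_pos: [0.5665, -0.0056, 0.0661]
tool_rot: [-180.0, -0.1, -177.4]
force: [-0.2, -0.1, -0.1]
grip_width: 0.0002
```

```bash
python3 snap.py w3
```

```text
5.55 [ 0.5665 -0.0056  0.0661] [-1.800e+02 -8.000e-02 -1.774e+02] q [ 32.8  20.7 -41.  104.1  15.4  61.   78.7] F [-0.2  -0.07 -0.15] 0.00021750113197490582
```

View pics/w3.png

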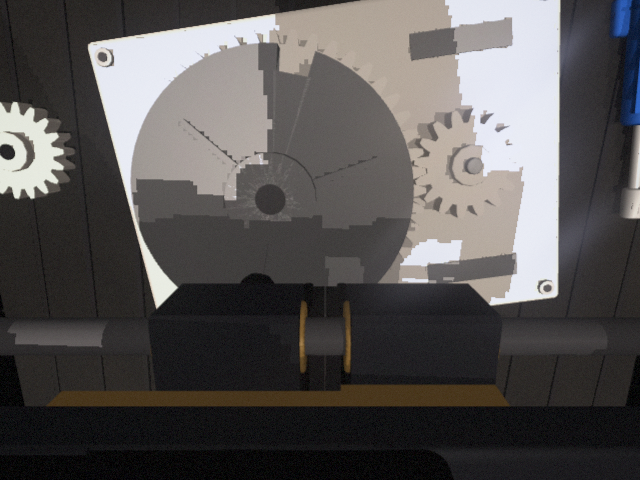

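Emit:
carry_out:
  plan:
    - {"dx":-0.061,"dy":-0.134,"dz":0.05,"rx":0,"ry":0,"rz":0.5,"fingers":1}
    - {"dx":-0.061,"dy":-0.134,"dz":0,"rx":0,"ry":0,"rz":0.5,"fingers":1}
    - {"dx":-0.061,"dy":-0.134,"dz":0,"rx":0,"ry":0,"rz":0.5,"fingers":1}
    - {"dx":-0.061,"dy":-0.134,"dz":0,"rx":0,"ry":0,"rz":0.5,"fingers":1}
    - {"dx":-0.061,"dy":-0.134,"dz":0,"rx":0,"ry":0,"rz":0.5,"fingers":1}
    - {"dx":-0.061,"dy":-0.134,"dz":0,"rx":0,"ry":0,"rz":0.5,"fingers":1}

```text
time_s: 6.35
tool_pos: [0.5753, -0.0299, 0.0668]
tool_rot: [179.9, 0.2, 152.5]
force: [1.0, 0.8, -0.8]
grip_width: 0.0006
```

```bash
python3 snap.py w4
```

```text
6.35 [ 0.5753 -0.0299  0.0668] [1.7986e+02 1.6000e-01 1.5248e+02] q [ 30.2  20.3 -35.1 103.1  13.2  60.5  52.8] F [ 1.01  0.77 -0.78] 0.0005730023219236445
```

View pics/w4.png

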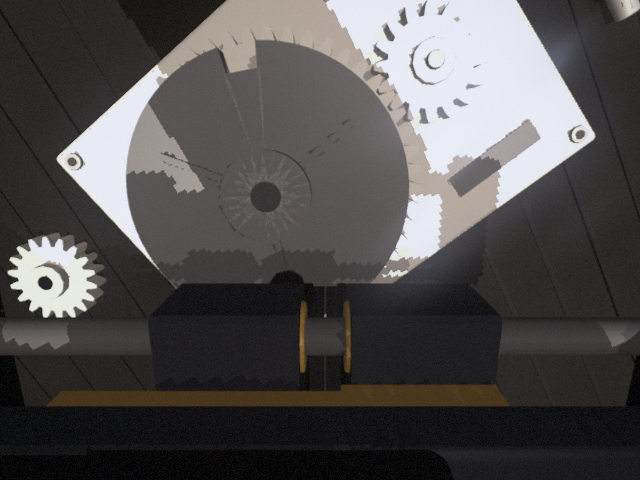

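```bash
python3 - <<'E'
from h import *
def rep(name,hub,pts):
    d=np.load(name+".npz");K,E=d["mtx"],d["extrinsics"]
    h=ray(hub,K,E,.054);print(name,"hub",h.round(4))
    for p in pts:
        q=ray(p,K,E,.046);v=(q-h)[:2];print(q.round(4),np.hypot(*v).round(4),np.degrees(np.arctan2(v[1],v[0])).round(1))
rep("w3",(270,199),[(278,46),(314,50)])
rep("w4",(265,197),[(220,48),(256,40)])
E
```

```text
w3 hub [ 0.5217 -0.0305  0.054 ]
[ 0.4593 -0.0289  0.046 ] 0.0624 178.5
[ 0.4601 -0.014   0.046 ] 0.0637 165.0
w4 hub [ 0.5219 -0.0307  0.054 ]
[ 0.46  -0.018  0.046] 0.0631 168.5
[ 0.4643 -0.0033  0.046 ] 0.0638 154.6
```

Emit:
carry_out:
  plan:
    - {"dx":-0.067,"dy":-0.139,"dz":0,"rx":0,"ry":0,"rz":0.5,"fingers":1}
    - {"dx":-0.067,"dy":-0.139,"dz":0,"rx":0,"ry":0,"rz":0.5,"fingers":1}
    - {"dx":-0.067,"dy":-0.139,"dz":0,"rx":0,"ry":0,"rz":0.5,"fingers":1}
    - {"dx":-0.067,"dy":-0.139,"dz":0,"rx":0,"ry":0,"rz":0.5,"fingers":1}
    - {"dx":-0.067,"dy":-0.139,"dz":0,"rx":0,"ry":0,"rz":0.5,"fingers":1}
    - {"dx":-0.067,"dy":-0.139,"dz":0,"rx":0,"ry":0,"rz":0.5,"fingers":1}
    - {"dx":-0.067,"dy":-0.139,"dz":0,"rx":0,"ry":0,"rz":0.5,"fingers":1}
    - {"dx":-0.067,"dy":-0.139,"dz":0,"rx":0,"ry":0,"rz":0.5,"fingers":1}
    - {"dx":-0.067,"dy":-0.139,"dz":0,"rx":0,"ry":0,"rz":0.5,"fingers":1}
    - {"dx":-0.067,"dy":-0.139,"dz":0,"rx":0,"ry":0,"rz":0.5,"fingers":1}

```text
time_s: 7.65
tool_pos: [0.5571, -0.0715, 0.0668]
tool_rot: [179.8, 0.1, 102.6]
force: [1.4, 0.9, 0.0]
grip_width: 0.0001
```

```bash
python3 snap.py w5; cat >> h.py <<'E'
AX=np.array([.5222,-.0304])
def tf(pos,yaw):
    y=np.radians(yaw);r=np.array(pos[:2])-AX
    return r@[np.cos(y),np.sin(y)], r@[np.sin(y),-np.cos(y)]
E
python3 - <<'E'
from h import *
from cell import sensors
o=sensors.get_obs();print(tf(o['tool_pos'],o['tool_rot'][2]))
E
```

```text
7.65 [ 0.5571 -0.0715  0.0668] [1.7978e+02 6.0000e-02 1.0255e+02] q [ 27.6  17.  -26.3 105.4   8.7  59.3  10.4] F [1.43 0.86 0.01] 6.25579599502852e-05
(np.float64(-0.04810073761113647), np.float64(0.024671216590819684))
```

View pics/w5.png

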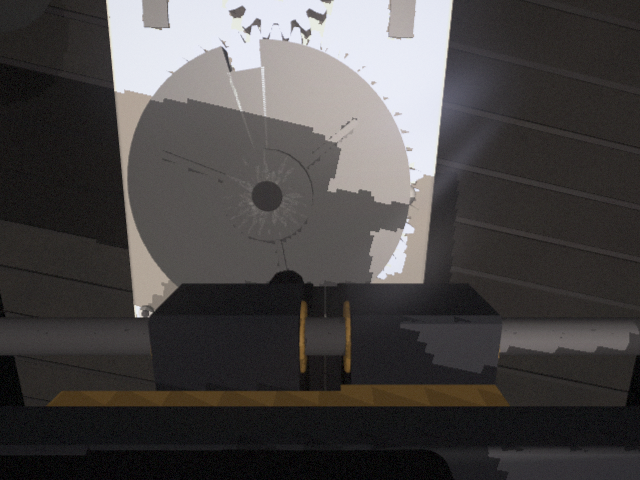

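Emit:
carry_out:
  plan:
    - {"dx":-0.066,"dy":-0.141,"dz":0,"rx":0,"ry":0,"rz":0.5,"fingers":1}
    - {"dx":-0.066,"dy":-0.141,"dz":0,"rx":0,"ry":0,"rz":0.5,"fingers":1}
    - {"dx":-0.066,"dy":-0.141,"dz":0,"rx":0,"ry":0,"rz":0.5,"fingers":1}
    - {"dx":-0.066,"dy":-0.141,"dz":0,"rx":0,"ry":0,"rz":0.5,"fingers":1}
    - {"dx":-0.066,"dy":-0.141,"dz":0,"rx":0,"ry":0,"rz":0.5,"fingers":1}
    - {"dx":-0.066,"dy":-0.141,"dz":0,"rx":0,"ry":0,"rz":0.5,"fingers":1}
    - {"dx":-0.066,"dy":-0.141,"dz":0,"rx":0,"ry":0,"rz":0.5,"fingers":1}
    - {"dx":-0.066,"dy":-0.141,"dz":0,"rx":0,"ry":0,"rz":0.5,"fingers":1}
    - {"dx":-0.066,"dy":-0.141,"dz":0,"rx":0,"ry":0,"rz":0.5,"fingers":1}

```text
time_s: 8.82
tool_pos: [0.518, -0.0846, 0.0667]
tool_rot: [179.8, -0.1, 57.6]
force: [1.2, -1.1, 0.7]
grip_width: 0.0006
```

Emit:
carry_out:
  plan:
    - {"dx":-0.066,"dy":-0.141,"dz":0,"rx":0,"ry":0,"rz":0.5,"fingers":1}
    - {"dx":-0.066,"dy":-0.141,"dz":0,"rx":0,"ry":0,"rz":0.5,"fingers":1}
    - {"dx":-0.066,"dy":-0.141,"dz":0,"rx":0,"ry":0,"rz":0.5,"fingers":1}
    - {"dx":-0.066,"dy":-0.141,"dz":0,"rx":0,"ry":0,"rz":0.5,"fingers":1}
    - {"dx":-0.066,"dy":-0.141,"dz":0,"rx":0,"ry":0,"rz":0.5,"fingers":1}
    - {"dx":-0.066,"dy":-0.141,"dz":0,"rx":0,"ry":0,"rz":0.5,"fingers":1}
    - {"dx":-0.066,"dy":-0.141,"dz":0,"rx":0,"ry":0,"rz":0.5,"fingers":1}
    - {"dx":-0.066,"dy":-0.141,"dz":0,"rx":0,"ry":0,"rz":0.5,"fingers":1}
    - {"dx":0,"dy":0,"dz":0,"rx":0,"ry":0,"rz":0,"fingers":1}

```text
time_s: 9.95
tool_pos: [0.484, -0.0692, 0.0662]
tool_rot: [179.9, -0.1, 17.8]
force: [0.3, -0.5, 0.1]
grip_width: 0.0001
```

```bash
python3 snap.py w6;python3 - <<'E'
from h import *
from cell import sensors
o=sensors.get_obs();print(tf(o['tool_pos'],o['tool_rot'][2]))
E
```

```text
9.95 [ 0.484  -0.0692  0.0662] [ 1.799e+02 -1.000e-01  1.779e+01] q [ 21.4   7.7 -17.4 115.4   2.8  57.1 -69.6] F [ 0.3  -0.51  0.11] 0.00013653171242138925
(np.float64(-0.048357870054922494), np.float64(0.025158817408161966))
```

View pics/w6.png

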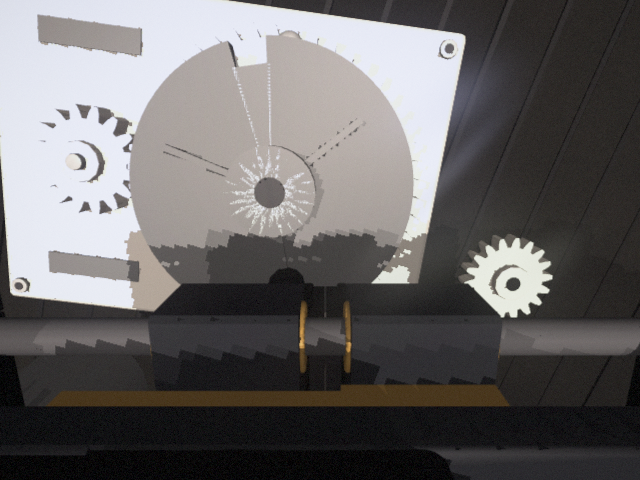

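```bash
python3 - <<'E'
from h import *
d=np.load("w6.npz");c=d["color"][15:95,200:330,::-1]
cv2.imwrite("pics/w6z.png",cv2.resize(c,None,fx=6,fy=6,interpolation=cv2.INTER_CUBIC))
E
```

```text
(no output)
```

View pics/w6z.png

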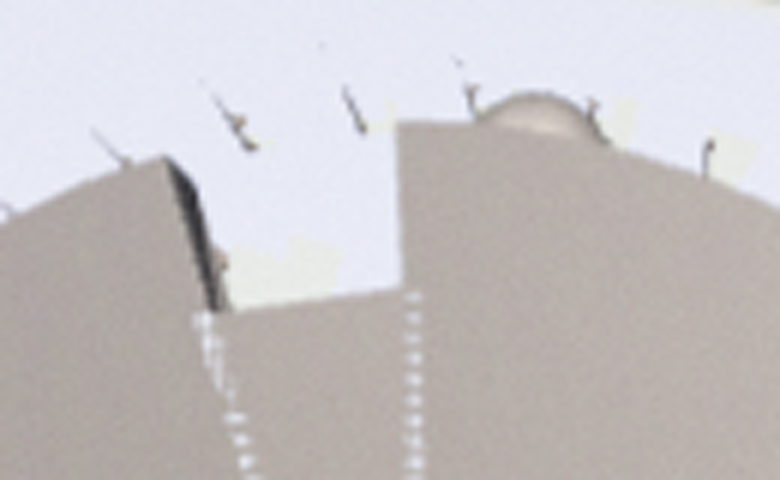

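```bash
cat >> h.py <<'E'
def ang(name,hub,pts):
    d=np.load(name+".npz");K,E=d["mtx"],d["extrinsics"];h=ray(hub,K,E,.054);print("hub",h.round(4))
    for p,z in pts:
        q=ray(p,K,E,z);v=(q-h)[:2];print(q.round(4),np.hypot(*v).round(4),np.degrees(np.arctan2(v[1],v[0])).round(1))
E
python3 - <<'E'
from h import *
f=lambda x,y:(200+x/6-.4,15+y/6-.4)
ang("w6",(269,192),[(f(165,157),.046),(f(398,120),.046),(f(541,92),.030),(f(541,110),.033)])
E
```

```text
hub [ 0.5221 -0.0306  0.054 ]
[0.5755 0.0035 0.046 ] 0.0634 32.5
[ 0.5826 -0.0111  0.046 ] 0.0636 17.8
[ 0.5907 -0.0176  0.03  ] 0.0698 10.7
[ 0.5889 -0.0183  0.033 ] 0.0679 10.4
```

Emit:
carry_out:
  plan:
    - {"dx":-0.034,"dy":-0.068,"dz":0,"rx":0,"ry":0,"rz":0.24,"fingers":1}
    - {"dx":-0.034,"dy":-0.068,"dz":0,"rx":0,"ry":0,"rz":0.24,"fingers":1}
    - {"dx":-0.034,"dy":-0.068,"dz":0,"rx":0,"ry":0,"rz":0.24,"fingers":1}
    - {"dx":-0.034,"dy":-0.068,"dz":0,"rx":0,"ry":0,"rz":0.24,"fingers":1}
    - {"dx":-0.034,"dy":-0.068,"dz":0,"rx":0,"ry":0,"rz":0.24,"fingers":1}
    - {"dx":-0.034,"dy":-0.068,"dz":0,"rx":0,"ry":0,"rz":0.24,"fingers":1}
    - {"dx":0,"dy":0,"dz":0,"rx":0,"ry":0,"rz":0,"fingers":1}

```text
time_s: 10.88
tool_pos: [0.475, -0.0584, 0.0654]
tool_rot: [180.0, -0.0, 3.4]
force: [0.5, -1.8, 0.1]
grip_width: 0.0001
```

```bash
python3 snap.py w7;python3 - <<'E'
from h import *
d=np.load("w7.npz");c=d["color"][10:90,200:330,::-1]
cv2.imwrite("pics/w7z.png",cv2.resize(c,None,fx=6,fy=6,interpolation=cv2.INTER_CUBIC))
E
```

```text
10.875 [ 0.475  -0.0584  0.0654] [ 1.7997e+02 -4.0000e-02  3.3500e+00] q [ 20.    6.6 -16.9 116.7   2.3  56.9 -84.8] F [ 0.52 -1.81  0.1 ] 0.00011618541014695176
```

View pics/w7z.png

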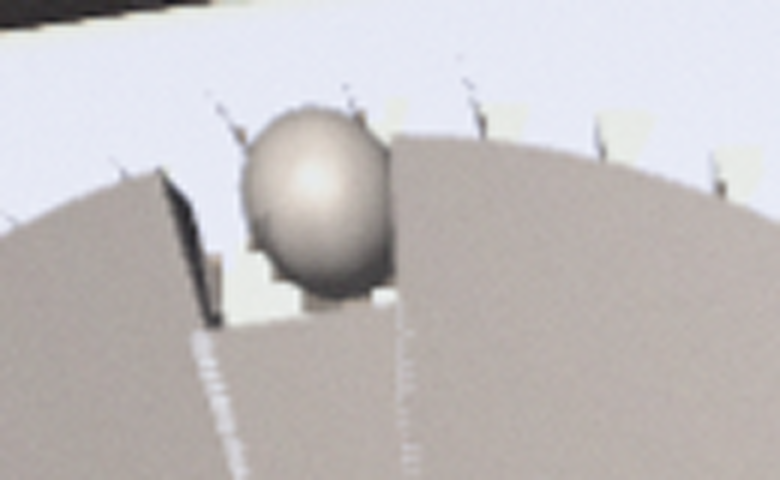

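View pics/w7.png

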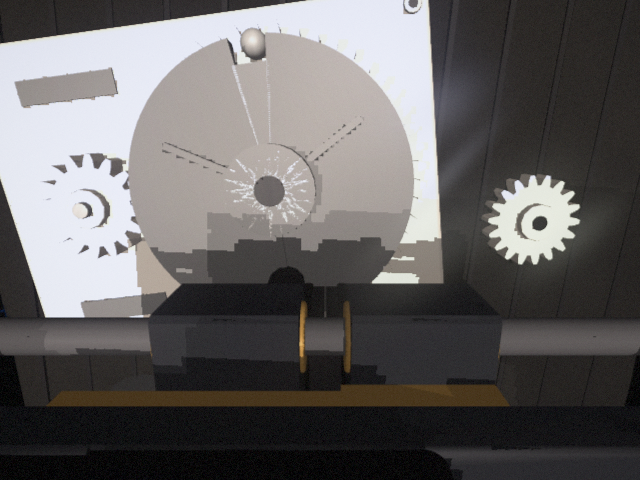

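```bash
python3 - <<'E'
from h import *
f=lambda x,y:(200+x/6-.4,10+y/6-.4)
ang("w7",(269,191),[(f(160,170),.046),(f(393,133),.046),(f(319,182),.030),(f(213,325),.046),(f(396,300),.046)])
E
```

```text
hub [ 0.5219 -0.0308  0.054 ]
[ 0.5824 -0.0108  0.046 ] 0.0638 18.2
[ 0.5856 -0.0267  0.046 ] 0.0639 3.7
[ 0.5858 -0.0189  0.03  ] 0.065 10.6
[ 0.5728 -0.0145  0.046 ] 0.0535 17.8
[ 0.5752 -0.0271  0.046 ] 0.0534 4.0
```

Emit:
carry_out:
  plan:
    - {"dx":0,"dy":0.15,"dz":0,"rx":0,"ry":0,"rz":0,"fingers":1}
    - {"dx":0,"dy":0.2,"dz":0,"rx":0,"ry":0,"rz":0,"fingers":1}
    - {"dx":0,"dy":0,"dz":-0.7,"rx":0,"ry":0,"rz":0,"fingers":1}
    - {"dx":0,"dy":0,"dz":-1,"rx":0,"ry":0,"rz":0,"fingers":1}
    - {"dx":0,"dy":0,"dz":0,"rx":0,"ry":0,"rz":0,"fingers":1}
    - {"dx":0.8,"dy":-0.6,"dz":0,"rx":0,"ry":0,"rz":0,"fingers":1}
    - {"dx":0.8,"dy":-0.58,"dz":0,"rx":0,"ry":0,"rz":0,"fingers":1}
    - {"dx":0,"dy":0,"dz":0,"rx":0,"ry":0,"rz":0,"fingers":1}

```text
time_s: 11.92
tool_pos: [0.5216, -0.0288, 0.1149]
tool_rot: [-179.9, 0.1, 3.4]
force: [-0.3, -0.5, -0.7]
grip_width: 0.0006
```

```bash
python3 snap.py w8;python3 - <<'E'
from h import *
from cell import sensors
o=sensors.get_obs();print(tf(o['tool_pos'],o['tool_rot'][2]))
E
```

```text
11.925 [ 0.5216 -0.0288  0.1149] [-1.7991e+02  6.0000e-02  3.4100e+00] q [ 17.6   8.7 -18.6 108.2   3.   63.7 -88.8] F [-0.28 -0.54 -0.7 ] 0.0005749313373862691
(np.float64(-0.0015672985310342385), np.float64(-0.0003788788556485473))
```

View pics/w8.png

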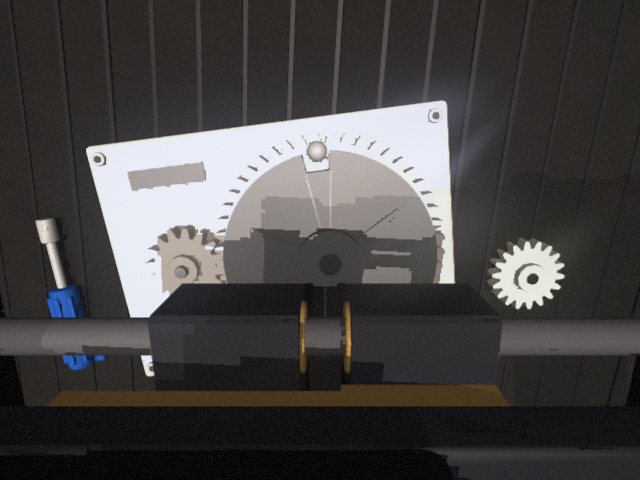

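Emit:
carry_out:
  plan:
    - {"dx":0.05,"dy":0,"dz":0.8,"rx":0,"ry":0,"rz":0,"fingers":1}
    - {"dx":0,"dy":0,"dz":0.7,"rx":0,"ry":0,"rz":0,"fingers":1}
    - {"dx":0,"dy":0,"dz":0.4,"rx":0,"ry":0,"rz":0,"fingers":1}
    - {"dx":0,"dy":0,"dz":0.1,"rx":0,"ry":0,"rz":0,"fingers":1}
    - {"dx":0,"dy":0,"dz":0.1,"rx":0,"ry":0,"rz":0,"fingers":1}
    - {"dx":0,"dy":0,"dz":0,"rx":0,"ry":0,"rz":0,"fingers":1}

```text
time_s: 12.72
tool_pos: [0.5231, -0.0307, 0.0535]
tool_rot: [180.0, -0.1, 3.2]
force: [0.3, 0.3, -0.7]
grip_width: 0.0004
```

Emit:
carry_out:
  plan:
    - {"dx":0,"dy":0,"dz":0.1,"rx":0,"ry":0,"rz":0,"fingers":1}
    - {"dx":0,"dy":0,"dz":0,"rx":0,"ry":0,"rz":0,"fingers":1}

```text
time_s: 12.98
tool_pos: [0.5233, -0.0306, 0.0504]
tool_rot: [180.0, -0.1, 3.2]
force: [1.2, 0.6, 2.7]
grip_width: 0.0002
```

Emit:
carry_out:
  plan:
    - {"dx":0,"dy":0,"dz":0.1,"rx":0,"ry":0,"rz":0,"fingers":1}
    - {"dx":0,"dy":0,"dz":0,"rx":0,"ry":0,"rz":0,"fingers":1}

```text
time_s: 13.22
tool_pos: [0.523, -0.0305, 0.047]
tool_rot: [180.0, -0.0, 3.2]
force: [0.6, -0.2, 1.1]
grip_width: 0.0005
```

Emit:
carry_out:
  plan:
    - {"dx":0,"dy":0,"dz":0.1,"rx":0,"ry":0,"rz":0,"fingers":1}
    - {"dx":0,"dy":0,"dz":0,"rx":0,"ry":0,"rz":0,"fingers":1}

```text
time_s: 13.48
tool_pos: [0.523, -0.0305, 0.0444]
tool_rot: [180.0, -0.0, 3.2]
force: [-0.5, -0.9, 5.4]
grip_width: 0.0001
```

Emit:
carry_out:
  plan:
    - {"dx":0,"dy":0,"dz":0.08,"rx":0,"ry":0,"rz":0,"fingers":1}
    - {"dx":0,"dy":0,"dz":0,"rx":0,"ry":0,"rz":0,"fingers":1}

```text
time_s: 13.72
tool_pos: [0.5231, -0.0305, 0.0442]
tool_rot: [180.0, -0.0, 3.2]
force: [-6.5, -0.6, 20.8]
grip_width: 0.0003
```

Force jumped to 21 N at z = 0.0442, so the wheel is on its seat. I'll retreat straight up and check.

Emit:
carry_out:
  plan:
    - {"dx":0,"dy":0,"dz":-0.3,"rx":0,"ry":0,"rz":0,"fingers":1}
    - {"dx":0,"dy":0,"dz":-0.8,"rx":0,"ry":0,"rz":0,"fingers":1}
    - {"dx":0,"dy":0,"dz":-1,"rx":0,"ry":0,"rz":0,"fingers":1}
    - {"dx":0,"dy":0,"dz":-1,"rx":0,"ry":0,"rz":0,"fingers":1}
    - {"dx":0,"dy":0,"dz":-0.6,"rx":0,"ry":0,"rz":0,"fingers":1}
    - {"dx":0,"dy":0,"dz":0,"rx":0,"ry":0,"rz":0,"fingers":1}

```text
time_s: 14.48
tool_pos: [0.5233, -0.0305, 0.1534]
tool_rot: [180.0, -0.1, 3.2]
force: [0.6, 0.8, -0.5]
grip_width: 0.0003
```

```bash
python3 snap.py w9;python3 - <<'E'
from h import *
from cell import imaging
d=np.load("w9.npz");c=d["color"][120:290,200:450,::-1]
cv2.imwrite("pics/w9z.png",cv2.resize(c,None,fx=3.2,fy=3.2,interpolation=cv2.INTER_CUBIC))
d=imaging.read_camera("scene");c=d["color"][170:300,250:410,::-1]
cv2.imwrite("pics/s9.png",cv2.resize(c,None,fx=4.5,fy=4.5,interpolation=cv2.INTER_CUBIC))
E
```

```text
14.475 [ 0.5233 -0.0305  0.1534] [ 1.7998e+02 -1.0000e-01  3.2200e+00] q [ 17.9   6.6 -18.6 105.7   2.3  68.  -88.2] F [ 0.56  0.76 -0.51] 0.00029409694135773144
```

View pics/w9z.png

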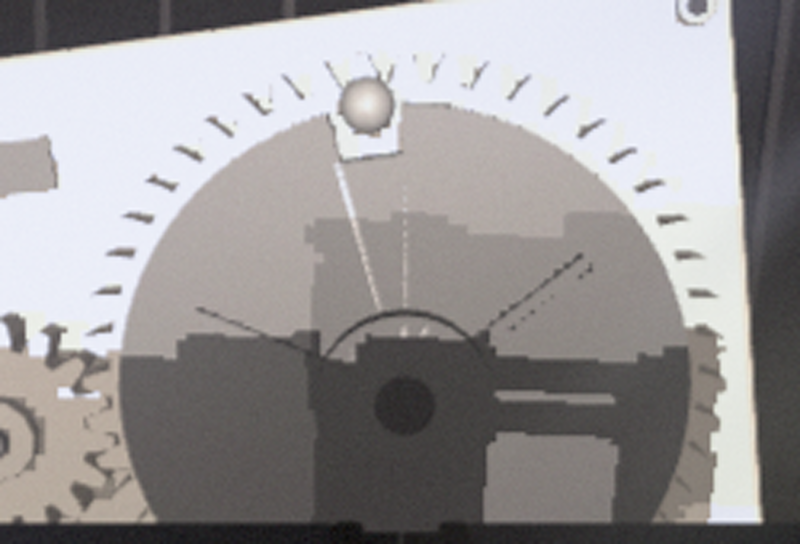

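View pics/s9.png

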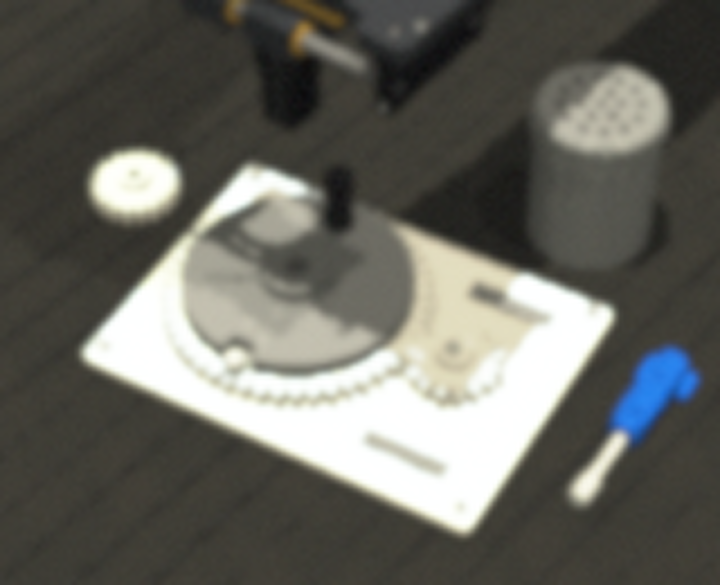

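Zoomed wrist and scene views show the pin, at about (366,103) and (237,356), standing in the notch with the disc lower on the gear. The canister, spare gear and wrench are where they were, and the gripper is clear. I'm handing the job in.

```bash
python3 -c "
from cell import ticket,sensors
print(sensors.get_obs()['force'].round(2)); print(ticket.sign_off())"
```

```text
[-0.08 -0.1  -0.14]
the job is handed in; nothing more can be done
None
```

The hand wheel is keyed on the pin and down on its seat, and I handed the job in at about 14.5 s. No verdict came back.

- **Turning:** I pushed the handle about 160° clockwise with the closed fingertips. The forces I read between moves stayed at about 2 N. The notch then measured 10.9° and the pin 10.6°, about 0.4 mm apart.
- **Pressing:** I pressed on the hub top. It sank with about 1–5 N until the fingertip was at z = 0.0444. The next push moved it only 0.2 mm and the force rose to 21 N, so I took that as the seat (nominal 0.044).
- **Release:** I lifted straight up to z = 0.153, where the tool force was near zero.
- **Last checks:** The wrist and scene pictures show the pin inside the notch, the disc lower on the gear, and the canister, spare gear and wrench unmoved by eye. I did not re-photograph the screw jar, calipers and pliers; the arm went nowhere near the jar and calipers. No final check failed or disagreed. My first move call was refused because its rows left out some fields, and it moved nothing.

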